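# Empty the rinse basket of grinding balls into the mill jar

### The arm

A 6-joint arm with a two-finger parallel gripper is mounted at the origin on a cart in front of the work surface, level with it; the furniture and walls round the work are solid. World frame = base frame: x ahead of the robot, y to its left, z up, the work surface at z = 0. Lengths are in mm, angles in rad, forces in N, time in s.
With the tool pointing down it reaches from about 250 to 800 mm from the base axis. Payload 3.9 kg.
Tool frame: the origin (TCP) lies midway between the tips of the shut fingers; the grasp point (between the pads) lies 19 mm behind it; z points along the fingers, y is the line along which they close (so a half turn about z gives the same grasp; the last joint's range is limited). The gripper opens to 85 mm and grips with 20 to 120 N. Pads are 22 mm wide; open, the fingers measure 114 mm over their backs; the gripper's body (76 mm by 85 mm) begins 54 mm behind the grasp point. The pads swing forward as they close: fully open they stand 13 mm farther back than shut.
Start: joints at [-1.298, 0.26, -0.138, 1.173, 0, 1.571], TCP at [141.446, -505.577, 231.304] pointing down, gripper open.
Joint ranges: [-2.78, 2.78], [-0.83, 1.72], [-1.28, 1.37], [-1.9, 2.12], [-1.57, 1.48], [-3.14, 3.14]. Speed limits (rad/s): [2.57, 2.57, 3.14, 3.14, 3.14, 3.14].

### API

Orientations are given as a unit quaternion [w, x, y, z].
In Python, from station import robot gives the robot as it stands. The module is installed in compiled form; this text tells all that it offers.
- The arm moves only by the tool play_rows, never from a script. Its argument "series" is a list of rows, each a list of 7 numbers: the turn, a rotation vector about the tool's x, y, z in degrees, then the shift along the tool's x, y, z in cm, then the opening, from 0 (shut) to 1 (fully open). In form: [[ax, ay, az, x, y, z, jaw], ...]. A call has 1 to 5 rows; each row is the pose to reach, as a shift and turn from the pose commanded when the call began, along the tool's axes at that moment; what a row does not reach only later rows make up. A row lasts 1/10 s, in which the tool goes at most 50 mm and 8.59 degrees, less where a joint would pass 70% of its speed; a pose out of reach is approached as far as the arm can. A call with a gripper value outside its range is refused whole. The fingers move at their own pace and stop on an object; the grip force is fixed at half the most. Time passes only in rows, so rows that repeat a pose let the fingers close. It gives the time, the measured TCP pose, the force, the opening and the grip force at its end, in the units of the state.
- robot.get_state(): the state, without advancing time (a new reading comes with each control period).
- robot.capture(name): name is "side" or "top"; returns the picture (384x512x3 uint8, red, green, blue); there is no depth.
- robot.get_calibration(name): a dict with "mtx" (3x3 intrinsics, pixels), "dist" ([k1, k2, p1, p2, k3] as OpenCV has them; the pictures are not rectified), "T" (4x4, takes a point from camera to world coordinates). Camera axes: x right, y up, looking along -z (the intrinsics and any distortion apply to the point x, -y, -z); pixel columns grow to the right and rows downward; lengths in mm; the calibration is good to about 2 mm. A picture is of the moment at which its call begins. get_calibration takes no time and is no camera call.
- robot.job_done(): hands the job in; it is judged then, once.
Trained networks look in the newest picture that a camera, given by its name, has taken for a name from the list of things; names that differ only in an ending like _2 or _b are one class to them, and where a whole thing is asked for, a point or a joint stands for the part that bears it (a point fixed in the world has none). Each returns a list of dicts, best first, with "confidence" (0 to 1); they miss things now and then, are a little off and sometimes report something else, mostly with a low value. They report only what shows in the picture. A call takes as long as a camera call.
- robot.outline_of(camera, name): "mask" (384x512 bool, what is visible of it) and "point" ([column, row] in pixels, amid what is visible of it).
The state is a dict: "time_s": time; "joints": joint angles; "joint_velocities": joint speeds; "effort": joint torques, N m; "ee_pos": TCP position; "tcp_rot": TCP orientation; "ft_force": force on the tool from outside, world axes, zero at the start; "moment": the same for the moment, N m; "opening": finger opening in mm; "finger_force": force on a finger pad.
Only numpy, scipy, OpenCV 4.12 (cv2) and the standard library are available. Lean on these libraries where they do the work, as an engineer would, in place of code of your own. Each camera call takes 0.05 s, during which the arm holds its last target. There are 200 camera calls.

### The job

The rinsed grinding balls are dry: roll the dryer's thumbwheel to its off stop before you lift the mesh basket from its seat. Then hold the basket low over the open steel grinding jar and tilt it so that both balls roll out through its notched spout into the jar, gently, for ceramic chips when it falls far. Put the empty basket back on the dryer, standing level in its seat ring, and leave the wheel off, the jar where it is and the other things undisturbed.

Things in the scene. Friction and masses are not known exactly. Their poses are not given: they have to be found in the camera images.
- dryer: Fixed warm-air dryer base, a white box with a grey deck, 190 mm deep (x) by 210 mm wide (y), deck 60 mm above the counter. Origin at the centre of its underside; its front, with the thumbwheel's edge of the deck, faces its -x. It may stand on the left or on the right of the jar.
- seat (a point): Centre of the basket's seat on the dryer's deck, at deck height (60 mm above the counter), 20 mm behind the deck's centre: a flat black grille inside a steel ring collar 82 mm inside, 93 mm outside, 7 mm high. Axes as the dryer's.
- wheel_top (a point): Top of the black ribbed thumbwheel's rim, at the deck's front right corner (dryer's -x, -y). Wheel radius 18 mm, 10 mm wide, axle along the dryer's y; only 8 mm of rim stands above the deck, 4 mm above the cheeks at its sides, so it cannot be pinched: press a fingertip lightly on top (a few N) and drag it some 15 mm along the dryer's x; lift, repeat. Axes as the dryer's.
- thumbwheel (a joint): Thumbwheel angle: 0 = off, at its end stop (white rib on top, beside a white tick); 2.4 = hottest. Starts between 1.0 and 1.8; falls when the top of the rim is dragged to the dryer's front (its -x). It stays where it is left; about 0.5 N at the rim turns it.
- basket_grip (a point): Centre of the blue flat-sided grip on the loose mesh basket's rigid bail: 16 mm thick along the basket's x, 60 mm long along its y, 22 mm high; 125 mm above the basket's underside, over the centre of its foot. Site axes are the basket's: +x to the spout, +z up. Bail wires run from the grip's ends down to the walls at +-y. Basket 200 g.
- basket_lip (a point): Middle of the lip of the basket's notched spout, where balls roll out: 80 mm along the basket's +x, 36 mm above its underside (89 mm below the grip's centre). Notch 74 mm wide, open above, 24 mm deep. Balls begin to roll out when the basket is tipped spout-down by about 23 degrees; 45 to 50 degrees empties it. Axes as the basket's.
- ball_1: White ceramic grinding ball, 34 mm diameter, 80 g, loose in the basket. Origin at its centre.
- ball_2: Second ball, the same.
- jar_in (a point): Centre of the inner floor of the open steel grinding jar, 8 mm above the counter. Inside 108 mm across at the mouth, about 100 mm at the floor; outside 120 mm across at the rim; 72 mm tall; 1.5 kg, loose. Axes as the jar's, z up.
- jar_mouth (a point): Centre of the jar's mouth, at the height of its rim, 72 mm above the counter.
- flask: Bystander: glass conical flask, 62 x 62 x 103 mm. Origin at the centre of its underside.
- cylinder: Bystander: glass measuring cylinder, 190 mm tall. Origin at the centre of its underside.
- beaker: Bystander: glass beaker, 72 mm across, 92 mm tall. Origin at the centre of its underside.
- bottle: Bystander: white reagent bottle with black cap, 56 x 56 x 123 mm. Origin at the centre of its underside.
- dropper: Bystander: brown dropper bottle, 37 mm across, 101 mm tall. Origin at the centre of its underside.
- dish: Bystander: petri dish, 96 mm across, 16 mm high. Origin at the centre of its underside.
- jar_lid: Bystander: the jar's steel lid with black knob, 120 mm across, 33 mm high, lying on the counter. Origin at the centre of its underside.
- basket_foot (a point): Centre of the basket's underside (axes as the basket's). Round foot 68 mm across, 10 mm high, stands in the seat ring with 7 mm to spare. Teardrop plan: round body of 52 mm radius, walls 60 mm high closing in to the spout at +x. Floor 12 mm up; from 22 mm along +x it rises as a 22 degree ramp to the spout's lip.

How it is judged (in metres and radians):
On the way, in this order (a step that is already met when the one before it is completed fails the run):
1. the thumbwheel is rolled to its off stop while the basket still stands on the dryer (value of joint thumbwheel below 0.15 rad and horizontal distance between basket_grip and seat below 0.012 m and z of basket_grip in the frame of seat between 0.12 and 0.129 m and angle between basket_grip's own z axis and vertical below 0.06 rad), for 0.2 s.
2. the basket is lifted clear of its seat with both balls still in it (z of basket_grip in the frame of seat above 0.15 m and distance between each of ball_1, ball_2 and basket_grip below 0.13 m), for 0.1 s.
3. both balls lie in the jar (horizontal distance between each of ball_1, ball_2 and jar_in below 0.046 m and z of ball_1 in the frame of jar_in between 0 and 0.052 m and z of ball_2 in the frame of jar_in between 0 and 0.052 m), for 0.2 s.
At the end, for the whole second after the job is handed in: Both balls lie inside the jar (centres within 46 mm of its axis and below the rim); the jar stands upright; the basket stands in the dryer's seat ring (axis within 12 mm of the seat's centre, height within about 4 mm, level within 0.06 rad); the thumbwheel is off (below 0.15 rad) (all of step 1 and all of step 3 and linear speed of jar below 0.02 m/s and angle between jar_in's own z axis and vertical below 0.05 rad); the robot touches nothing.
It fails at once if the basket is lifted while the dryer is still on (value of joint thumbwheel above 0.25 rad and z of basket_grip in the frame of seat above 0.145 m).
It fails at once if a ball goes over the basket's rim instead of out through the spout ((z of ball_1 in the frame of basket_grip above -0.062 m and x of ball_1 in the frame of basket_grip below 0.05 m and distance between ball_1 and basket_grip below 0.12 m) or (z of ball_2 in the frame of basket_grip above -0.062 m and x of ball_2 in the frame of basket_grip below 0.05 m and distance between ball_2 and basket_grip below 0.12 m)).
It fails at once if a ball falls hard (faster than 2 m/s, a drop of some 20 cm) (linear speed of any of ball_1, ball_2 above 2 m/s).
It fails at once if the jar is shifted by more than 25 mm (distance of jar_in from where it was at the start of the episode above 0.025 m).
It fails at once if a bystander is moved by more than 25 mm or tipped over (distance of any of flask, cylinder, beaker, bottle, dropper, dish, jar_lid from where it was at the start of the episode above 0.025 m or angle between any of flask, cylinder, beaker, bottle, dropper, dish's own z axis and vertical above 0.5 rad).
It also fails if it takes over 72 s, if anything falls off the work surface, if the arm or the gripper's body presses on something with over 40 N, if the wrist force passes 120 N, or if a joint passes its speed limit or range.

## Working session

There is one attempt and no reset: what is moved stays moved. The work goes in short steps, Python scripts to look and compute and a tool call to move; the robot and the scene stay as the last step left them, time stands still between calls to the robot, and variables do not carry over. Pictures are saved under pics/ and viewed, at most 12 in all, crops included, and the job is handed in when it is done.

Besides the shell and the picture viewer there is one more tool, called after ">>>" by a JSON object that holds its "name" and its "arguments", one argument or row to a line. play_rows: Moves the arm, as the interface text tells. Its arguments: {"type":"object","properties":{"series":{"type":"array"}},"required":["series"]}

```bash
mkdir -p pics; ls; python3 - <<'E'
from station import robot
import cv2,numpy as np
for n in ["side","top"]:
    cv2.imwrite(f"pics/{n}0.png",robot.capture(n)[:,:,::-1])
    c=robot.get_calibration(n);print(n,c["mtx"].round(1).tolist(),c["dist"],c["T"].round(3).tolist())
    for o in ["dryer","thumbwheel","basket_grip","ball_1","jar_in","flask","cylinder","beaker","bottle","dropper","dish","jar_lid"]:
        try:
            for d in robot.outline_of(n,o)[:2]:
                ys,xs=np.where(d["mask"]);print(o,round(d["confidence"],2),np.round(d["point"]),xs.min(),xs.max(),ys.min(),ys.max())
        except Exception as e: print(o,e)
print(robot.get_state())
E
```

```text
pics
side [[372.5, 0.0, 257.8], [0.0, 372.5, 187.7], [0.0, 0.0, 1.0]] [-0.02443569  0.          0.          0.          0.        ] [[0.935, 0.198, -0.295, 199.236], [-0.355, 0.473, -0.806, -969.125], [-0.02, 0.859, 0.512, 737.092], [0.0, 0.0, 0.0, 1.0]]
dryer 0.91 [252. 186.] 226 283 163 203
basket_grip 0.87 [257. 167.] 235 272 138 177
basket_grip 0.68 [190. 164.] 183 205 158 170
ball_1 0.2 [260. 167.] 235 272 138 177
jar_in 0.89 [285. 244.] 265 305 225 266
flask 0.7 [310. 199.] 298 315 180 212
cylinder 0.85 [354. 292.] 337 365 248 321
beaker 0.8 [216. 147.] 211 225 137 160
bottle 0.65 [246. 146.] 240 252 134 161
bottle 0.48 [285. 245.] 263 305 223 266
dropper 0.86 [318. 299.] 308 323 282 315
dish 0.69 [246. 144.] 239 253 133 161
dish 0.56 [192. 162.] 182 205 158 170
jar_lid 0.72 [211. 233.] 195 231 221 244
jar_lid 0.61 [216. 148.] 210 226 137 161
top [[456.2, 0.0, 254.2], [0.0, 456.2, 186.8], [0.0, 0.0, 1.0]] [0.03887231 0.         0.         0.         0.        ] [[0.019, 0.981, -0.195, 271.414], [-1.0, 0.015, -0.018, 13.262], [-0.014, 0.196, 0.981, 1611.894], [0.0, 0.0, 0.0, 1.0
[... 457 characters left out ...]
: 1.3, 'joints': array([-1.29798738e+00,  2.59990513e-01, -1.38127671e-01,  1.17272354e+00,
        9.08918098e-07,  1.57077776e+00]), 'joint_velocities': array([0.00023332, 0.00033885, 0.00119188, 0.0008008 , 0.00079095,
       0.00125391]), 'effort': array([ 4.61765758e-04, -4.05618739e+01,  2.54233360e+01,  1.36051953e-03,
        8.62506636e-05,  1.33307782e-05]), 'ee_pos': array([ 141.44566735, -505.55094189,  231.29880147]), 'tcp_rot': array([-2.25483238e-05,  9.90710063e-01,  1.35991067e-01, -2.63597832e-06]), 'ft_force': array([ 0.42695714,  0.07501479, -0.05012093]), 'moment': array([6.46382975e-02, 1.42202679e-05, 6.22605749e-02]), 'finger_force': 0.0, 'opening': 85.36217839919222}
```

```bash
python3 - <<'E'
import cv2
a=cv2.imread("pics/top0.png")[120:280,90:430];cv2.imwrite("pics/tc.png",cv2.resize(a,(782,368),interpolation=cv2.INTER_CUBIC))
a=cv2.imread("pics/side0.png")[120:330,170:390];cv2.imwrite("pics/sc.png",cv2.resize(a,(628,600),interpolation=cv2.INTER_CUBIC))
E
```

```text
(no output)
```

View pics/tc.png

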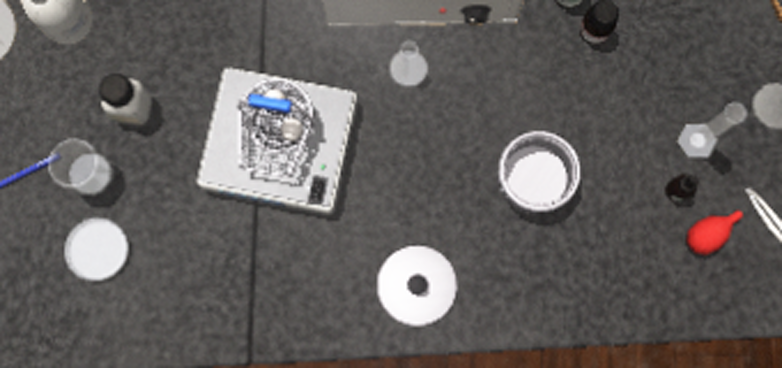

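View pics/sc.png

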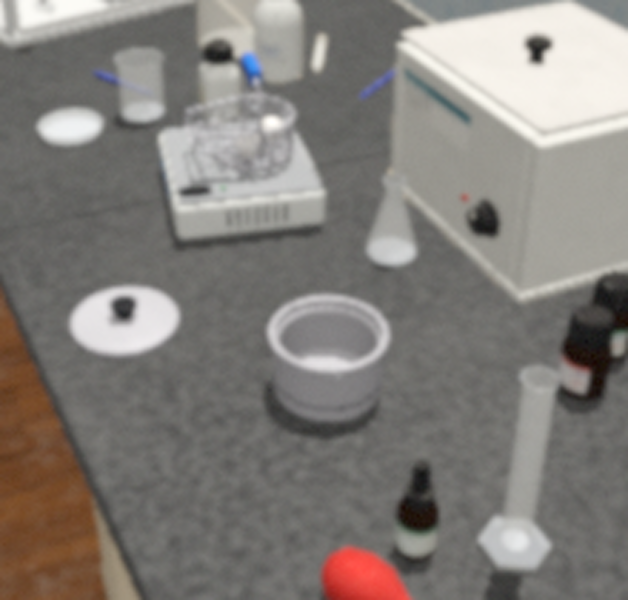

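The top view shows the dryer on the left with the wheel at about (228,203), the blue grip at (207,164) and the spout facing down (-x). The jar is on the right at about (324,194). Next I'll turn these pixels into positions.

```bash
cat > h.py <<'E'
from station import robot
import cv2,numpy as np
C={n:robot.get_calibration(n) for n in ("side","top")}
def ray(n,p):
    c=C[n];u=cv2.undistortPoints(np.array([[p]],float),c["mtx"],c["dist"])[0,0]
    d=c["T"][:3,:3]@np.array([u[0],-u[1],-1]);return c["T"][:3,3],d/np.linalg.norm(d)
def onz(n,p,z):
    o,d=ray(n,p);return o+d*(z-o[2])/d[2]
def tri(ps,pt):
    o1,d1=ray("side",ps);o2,d2=ray("top",pt)
    s=np.linalg.lstsq(np.c_[d1,-d2],o2-o1,rcond=None)[0]
    a=o1+d1*s[0];b=o2+d2*s[1];return (a+b)/2,np.linalg.norm(a-b)
def proj(n,P):
    c=C[n];q=(np.linalg.inv(c["T"])@np.r_[P,1])[:3]
    return cv2.projectPoints(np.array([[[q[0],-q[1],-q[2]]]]),np.zeros(3),np.zeros(3),c["mtx"],c["dist"])[0][0,0]
def blue(im,box):
    h=cv2.cvtColor(im,cv2.COLOR_RGB2HSV);m=(h[...,0]>98)&(h[...,0]<125)&(h[...,1]>120)&(h[...,2]>60)
    k=np.zeros_like(m);x0,x1,y0,y1=box;k[y0:y1,x0:x1]=1;return np.argwhere(m&k)[:,::-1].astype(float)
E
python3 - <<'E'
from h import *
np.set_printoptions(precision=1,suppress=True)
t=robot.capture("top");s=robot.capture("side")
bt=blue(t,(190,230,150,185));bs=blue(s,(245,275,130,165))
print(len(bt),bt.mean(0),len(bs),bs.mean(0))
P,e=tri(bs.mean(0),bt.mean(0));print("grip",P,e)
w=np.array([onz("top",p,189) for p in bt])[:,:2]
print("grip rect",cv2.minAreaRect(w.astype(np.float32)),onz("top",bt.mean(0),187))
for o in ["dryer","jar_in","flask","jar_lid","basket_grip"]:
    m=robot.outline_of("top",o)[0]["mask"].astype(np.uint8)
    c=max(cv2.findContours(m,0,1)[0],key=len)[:,0]
    z={"dryer":60,"jar_in":72,"flask":0,"jar_lid":10,"basket_grip":120}[o]
    w=np.array([onz("top",p,z)[:2] for p in c],np.float32)
    print(o,cv2.minAreaRect(w),cv2.minEnclosingCircle(w))
    if o=="dryer":
        print(cv2.boxPoints(cv2.minAreaRect(w)))
g=cv2.cvtColor(t,cv2.COLOR_RGB2GRAY)
print(g[192:216,218:240])
E
```

```text
93 [206.8 164.5] 35 [257.4 142.7]
grip [626.4 192.4 187.7] 1.4504046725607513
grip rect ((625.937255859375, 192.52191162109375), (59.02142333984375, 17.88601303100586), 81.20800018310547) [625.9 192.7 187. ]
dryer ((600.4088134765625, 193.2392120361328), (211.36602783203125, 194.92578125), 79.60567474365234) ((602.12158203125, 191.34063720703125), 138.22361755371094)
[[485.5 106.9]
 [677.2  71.7]
 [715.3 279.6]
 [523.6 314.8]]
jar_in ((554.819580078125, -197.402099609375), (117.96153259277344, 123.53461456298828), 44.9075927734375) ((555.387451171875, -196.8360595703125), 63.626617431640625)
flask ((736.7193603515625, -5.4574432373046875), (61.62493896484375, 60.7865104675293), 44.89408493041992) ((740.2333374023438, -5.657195091247559), 36.28120803833008)
jar_lid ((390.14642333984375, -23.881725311279297), (114.48323822021484, 111.69676971435547), 1.0212457180023193) ((389.93585205078125, -21.429946899414062), 59.08345413208008)
basket_grip ((610.5420532226562, 191.1557159423828), (145.06732177734375, 111.29890441894531), 1.752679467201233) ((608.7614135742188, 189.47976684570312), 
[... 1551 characters left out ...]
0 114 186 218 196 186 225  98
   66  56  54  67]
 [136 142 171 184 194 188 212 225 236 235 213 209 171 176 172 180 205  91
   57  55  55  66]
 [ 78  84  98 105 126 143 158 169 188 202 213 228 231 238 241 219 143  83
   57  55  58  66]
 [ 57  59  64  69  74  80  88  99 108 128 143 158 171 187 192 156 102  72
   55  56  57  63]
 [ 50  52  51  52  53  55  58  66  70  73  79  89 102 107 119 102  81  54
   54  54  67  86]
 [ 81  83  80  78  67  51  53  56  55  55  56  62  64  67  72  65  57  53
   52  56  68  90]
 [ 92  91  88  87  80  80  83  84  85  74  51  52  54  58  55  51  54  56
   53  64  86  91]
 [ 95  91  88  92  87  91  90  87  88  81  80  87  86  78  54  53  53  54
   55  69  94  86]]
```

```bash
python3 - <<'E'
from h import *
for p in [(228,202.5),(227.5,202)]: print(onz("top",p,66))
for p in [(228.3,195.5),(226.5,209)]: print(onz("top",p,62))
W=onz("top",(227.8,202.3),66);W[2]=130
from scipy.spatial.transform import Rotation as R
s=robot.get_state();q=s["tcp_rot"];M=R.from_quat(np.r_[q[1:],q[0]]).as_matrix()
print(M.round(3),(M.T@(W-s["ee_pos"])).round(1))
print("side of wheel",proj("side",[*W[:2],68]))
E
```

```text
[522.95018848 129.95491192  66.        ]
[524.6612671  131.72579548  66.        ]
[548.09428311 129.95458502  62.        ]
[500.92449716 134.73078582  62.        ]
[[ 0.963  0.269  0.   ]
 [ 0.269 -0.963 -0.   ]
 [-0.     0.    -1.   ]] [ 539.5 -509.8  101.3]
side of wheel [236.98946644 184.87417325]
```

>>> {"name": "play_rows", "arguments": {
  "series": [
    [0,0,-8,3.6,-3.4,0,0],
    [0,0,-16,7.2,-6.8,0,0],
    [0,0,-24,10.8,-10.2,0,0],
    [0,0,-32,14.4,-13.6,0,0],
    [0,0,-40,18,-17,0,0]
  ]
}}

```text
time_s: 2.15
ee_pos: [269.6, -291.8, 231.5]
tcp_rot: [0.0, 0.883, 0.469, 0.0]
ft_force: [1.5, 0.2, 0.2]
opening: 12.4
finger_force: 0.0
```

```bash
cat > d.py <<'E'
import sys
from h import *
from scipy.spatial.transform import Rotation as R
np.set_printoptions(precision=2,suppress=True)
# args: x y z yaw_of_tool_y(deg) tip(deg): shift (cm) and rotvec (deg) from the measured pose
def goal(yaw,tip):
    c,s=np.cos(np.radians(yaw)),np.sin(np.radians(yaw))
    y=np.array([c,s,0]);z=np.array([0,0,-1]);x=np.cross(y,z)
    return R.from_matrix(np.c_[x,y,z])*R.from_rotvec([-tip,0,0],degrees=True)
if __name__=="__main__":
    x,y,z,yaw,tip=map(float,sys.argv[1:])
    s=robot.get_state();q=s["tcp_rot"];r=R.from_quat(np.r_[q[1:],q[0]])
    print("shift",r.inv().apply(np.array([x,y,z])-s["ee_pos"])/10,"turn",(r.inv()*goal(yaw,tip)).as_rotvec(degrees=True))
    print("t",s["time_s"],"pos",s["ee_pos"],"j",s["joints"],"F",s["ft_force"],"open",s["opening"])
E
python3 d.py 527 130 130 -10.4 0
```

```text
shift [49.36 -2.33 10.15] turn [  0.05   0.01 -23.69]
t 2.15 pos [ 269.59 -291.79  231.47] j [-0.83  0.04 -0.41  1.12  0.    1.34] F [1.48 0.19 0.22] open 12.382600287917
```

>>> {"name": "play_rows", "arguments": {
  "series": [
    [0,0,-5,5,-0.2,0,0],
    [0,0,-10,10,-0.5,0,0],
    [0,0,-15,15,-0.7,0,0],
    [0,0,-20,20,-1,0,0],
    [0,0,-23.7,25,-1.2,0,0]
  ]
}}

```text
time_s: 2.65
ee_pos: [400.8, -78.5, 231.7]
tcp_rot: [0.001, 0.769, 0.64, 0.0]
ft_force: [0.3, -1.2, -0.4]
opening: 0.1
finger_force: 0.0
```

```bash
python3 d.py 527 130 130 -10.4 0
```

```text
shift [22.81  8.6  10.17] turn [ 0.07  0.01 -0.09]
t 2.65 pos [400.81 -78.55 231.69] j [-0.19  0.06 -0.39  1.12 -0.    1.56] F [ 0.28 -1.24 -0.37] open 0.14569673410801584
```

>>> {"name": "play_rows", "arguments": {
  "series": [
    [0,0,0,4.6,1.8,0,0],
    [0,0,0,9.2,3.5,0,0],
    [0,0,0,13.8,5.2,3,0],
    [0,0,0,18.4,7,6,0],
    [0,0,0,22.8,8.6,10,0]
  ]
}}

```text
time_s: 3.15
ee_pos: [518.0, 112.1, 147.9]
tcp_rot: [0.001, 0.769, 0.639, 0.001]
ft_force: [1.4, -0.4, -0.4]
opening: -0.4
finger_force: 0.0
```

>>> {"name": "play_rows", "arguments": {
  "series": [
    [0,0,0,0,0,1.5,0],
    [0,0,0,0,0,3,0],
    [0,0,0,0,0,3,0],
    [0,0,0,0,0,3,0]
  ]
}}

```text
time_s: 3.55
ee_pos: [515.9, 109.7, 118.1]
tcp_rot: [-0.0, 0.77, 0.638, -0.0]
ft_force: [0.3, -0.9, -0.0]
opening: 0.1
finger_force: 0.0
```

```bash
python3 d.py 530 130 70 -10.4 0; python3 - <<'E'
from h import *
a=robot.capture("top");cv2.imwrite("pics/t1.png",a[:,:,::-1]);s=robot.capture("side");
A=cv2.resize(a[140:220,170:250],(400,400),interpolation=2);B=cv2.resize(s[130:210,210:290],(400,400),interpolation=2)
cv2.imwrite("pics/m1.png",np.hstack([A,B])[:,:,::-1])
E
```

```text
shift [2.26 1.01 4.81] turn [-0.03  0.01 -0.27]
t 3.55 pos [515.93 109.71 118.11] j [ 0.21  0.34 -0.34  0.9   0.    1.97] F [ 0.28 -0.93 -0.03] open 0.1410712528565953
```

View pics/m1.png

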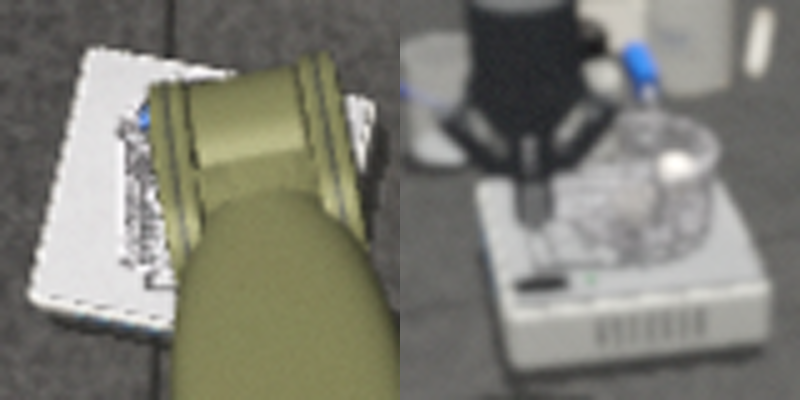

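The side view shows the shut fingertip at about (237,175). The wheel slot is at about (238.5,187), and the basket stands untouched in its seat.

```bash
python3 - <<'E'
from h import *
print(onz("side",(238.4,187),64), proj("side",[515.9,109.7,118.1]),tri((238.4,186.8),(227.8,202.3)))
E
python3 d.py 530 128 80 -10.4 0
```

```text
[525.57397991 121.09971593  64.        ] [236.03710356 175.59611742] (array([526.64135166, 130.860869  ,  58.76309414]), np.float64(3.6808643210134155))
shift [2.04 0.95 3.91] turn [ 0.1  -0.04 -0.3 ]
t 3.65 pos [516.82 109.68 119.08] j [ 0.21  0.34 -0.33  0.9   0.    1.97] F [-0.39  0.29 -0.61] open 0.12465292720595608
```

>>> {"name": "play_rows", "arguments": {
  "series": [
    [0,0,0,1,0.6,1.2,0],
    [0,0,0,2,1.2,2.5,0],
    [0,0,0,2,1.2,3.9,0],
    [0,0,0,2,1.2,4.2,0],
    [0,0,0,2,1.2,4.2,0]
  ]
}}

```text
time_s: 4.15
ee_pos: [531.0, 127.4, 74.8]
tcp_rot: [-0.001, 0.77, 0.638, -0.001]
ft_force: [-0.2, -0.0, 0.1]
opening: -0.1
finger_force: 0.0
```

>>> {"name": "play_rows", "arguments": {
  "series": [
    [0,0,0,0,0,0.2,0],
    [0,0,0,0,0,0.4,0],
    [0,0,0,0,0,0.6,0],
    [0,0,0,0,0,0.7,0]
  ]
}}

```text
time_s: 4.55
ee_pos: [531.7, 127.2, 69.1]
tcp_rot: [0.0, 0.77, 0.638, 0.0]
ft_force: [-0.5, -0.0, 0.5]
opening: 0.4
finger_force: 0.0
```

>>> {"name": "play_rows", "arguments": {
  "series": [
    [0,0,0,0,0,0.1,0],
    [0,0,0,0,0,0.15,0],
    [0,0,0,0,0,0.2,0],
    [0,0,0,0,0,0.2,0]
  ]
}}

```text
time_s: 4.95
ee_pos: [532.4, 127.1, 67.8]
tcp_rot: [0.001, 0.77, 0.638, 0.001]
ft_force: [-0.1, -1.6, 5.4]
opening: -0.3
finger_force: 2.3
```

>>> {"name": "play_rows", "arguments": {
  "series": [
    [0,0,0,0,-0.3,0,0],
    [0,0,0,0,-0.6,0,0],
    [0,0,0,0,-0.9,0,0],
    [0,0,0,0,-1.2,0,0],
    [0,0,0,0,-1.6,0,0]
  ]
}}

```text
time_s: 5.45
ee_pos: [516.7, 130.0, 67.7]
tcp_rot: [0.001, 0.77, 0.638, 0.001]
ft_force: [0.2, -1.0, 3.5]
opening: 0.3
finger_force: 1.5
```

>>> {"name": "play_rows", "arguments": {
  "series": [
    [0,0,0,0,0,-0.6,0],
    [0,0,0,0,0.8,-0.8,0],
    [0,0,0,0,1.6,-0.6,0],
    [0,0,0,0,1.6,-0.2,0],
    [0,0,0,0,1.6,0,0]
  ]
}}

```text
time_s: 5.95
ee_pos: [533.3, 127.2, 67.3]
tcp_rot: [0.001, 0.77, 0.638, 0.001]
ft_force: [1.7, -0.8, 13.6]
opening: -0.0
finger_force: 6.4
```

>>> {"name": "play_rows", "arguments": {
  "series": [
    [0,0,0,0,0,0,0],
    [0,0,0,0,-0.4,0,0],
    [0,0,0,0,-0.8,0,0],
    [0,0,0,0,-1.2,0,0],
    [0,0,0,0,-1.6,0,0]
  ]
}}

```text
time_s: 6.45
ee_pos: [518.0, 130.4, 67.8]
tcp_rot: [0.001, 0.77, 0.638, 0.002]
ft_force: [2.8, 0.5, 4.8]
opening: 0.2
finger_force: 2.1
```

>>> {"name": "play_rows", "arguments": {
  "series": [
    [0,0,0,0,0,-0.6,0],
    [0,0,0,0,0.8,-0.8,0],
    [0,0,0,0,1.6,-0.6,0],
    [0,0,0,0,1.6,-0.2,0],
    [0,0,0,0,1.6,0,0]
  ]
}}

```text
time_s: 6.95
ee_pos: [533.3, 127.1, 67.3]
tcp_rot: [0.001, 0.77, 0.638, 0.001]
ft_force: [0.9, -1.4, 12.6]
opening: -0.6
finger_force: 6.4
```

>>> {"name": "play_rows", "arguments": {
  "series": [
    [0,0,0,0,0,0,0],
    [0,0,0,0,-0.4,0,0],
    [0,0,0,0,-0.8,0,0],
    [0,0,0,0,-1.2,0,0],
    [0,0,0,0,-1.6,0,0]
  ]
}}

```text
time_s: 7.45
ee_pos: [517.9, 130.4, 67.8]
tcp_rot: [0.001, 0.77, 0.638, 0.002]
ft_force: [2.4, -0.3, 4.3]
opening: 0.3
finger_force: 2.0
```

>>> {"name": "play_rows", "arguments": {
  "series": [
    [0,0,0,0,0,-5,0.6],
    [0,0,0,-4,0,-10,0.6],
    [0,0,0,-9,0,-12,0.6],
    [0,0,0,-13,0,-15,0.6],
    [0,0,0,-17,0,-18,0.6]
  ]
}}

```text
time_s: 7.95
ee_pos: [484.5, -25.0, 237.2]
tcp_rot: [-0.001, 0.77, 0.639, -0.001]
ft_force: [0.7, -0.3, 0.6]
opening: 51.1
finger_force: 0.0
```

```bash
python3 - <<'E'
from h import *
np.set_printoptions(precision=1,suppress=True)
t=robot.capture("top");s=robot.capture("side")
A=cv2.resize(t[180:220,205:245],(400,400),interpolation=0);B=cv2.resize(s[130:210,210:290],(400,400),interpolation=2)
cv2.imwrite("pics/m2.png",np.hstack([A,B])[:,:,::-1])
bt=blue(t,(190,230,150,185));bs=blue(s,(245,275,130,165))
print(len(bt),len(bs));print(tri(bs.mean(0),bt.mean(0)))
w=np.array([onz("top",p,189) for p in bt])[:,:2]
print("grip rect",cv2.minAreaRect(w.astype(np.float32)))
E
python3 d.py 626 192 260 -10.4 0
```

```text
93 11
(array([629.7, 192.9, 181.6]), np.float64(5.318661638666858))
grip rect ((625.6695556640625, 192.5633087158203), (59.02142333984375, 17.344215393066406), 81.20800018310547)
shift [24.2   9.47 -1.94] turn [ 0.23  0.04 -0.59]
t 8.05 pos [486.95 -27.57 240.37] j [-0.06  0.19 -0.21  1.17 -0.    1.71] F [ 0.25 -0.26  1.3 ] open 51.128785862273546
```

View pics/m2.png

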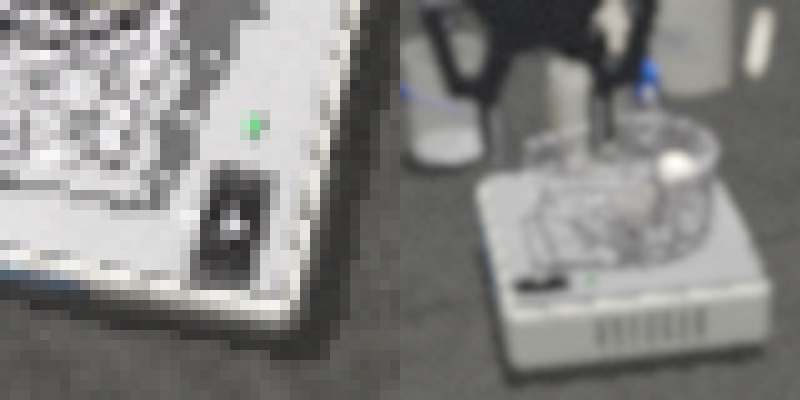

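The white rib is on top, so the wheel is off, and the basket is still seated. Next I grasp the grip.

>>> {"name": "play_rows", "arguments": {
  "series": [
    [0,0,-1.5,4.8,1.9,0,0.6],
    [0,0,-1.5,9.6,3.8,0,0.6],
    [0,0,-1.5,14.4,5.7,0,0.6],
    [0,0,-1.5,19.2,7.6,0,0.6],
    [0,0,-1.5,24.2,9.5,0,0.6]
  ]
}}

```text
time_s: 8.55
ee_pos: [619.0, 190.3, 235.2]
tcp_rot: [-0.001, 0.761, 0.649, -0.002]
ft_force: [0.8, -1.8, 0.8]
opening: 51.1
finger_force: 0.0
```

>>> {"name": "play_rows", "arguments": {
  "series": [
    [0,0,0,0,0,0,0.6],
    [0,0,0,0,0,0,0.6]
  ]
}}

```text
time_s: 8.75
ee_pos: [618.5, 189.3, 234.5]
tcp_rot: [-0.001, 0.76, 0.649, -0.002]
ft_force: [-0.9, -0.0, 0.0]
opening: 51.7
finger_force: 0.0
```

```bash
python3 d.py 626 192.5 166 -9.5 0
```

```text
shift [0.44 0.73 6.84] turn [-0.27  0.12  0.49]
t 8.75 pos [618.45 189.34 234.49] j [0.3  0.48 0.2  1.3  0.   2.03] F [-0.88 -0.03  0.  ] open 51.66630678490247
```

>>> {"name": "play_rows", "arguments": {
  "series": [
    [-0.3,0.1,0.5,0.4,0.7,1.5,0.6],
    [-0.3,0.1,0.5,0.4,0.7,3.5,0.6],
    [-0.3,0.1,0.5,0.4,0.7,5.5,0.6],
    [-0.3,0.1,0.5,0.4,0.7,6.8,0.6],
    [-0.3,0.1,0.5,0.4,0.7,6.8,0.6]
  ]
}}

```text
time_s: 9.25
ee_pos: [624.1, 188.7, 166.6]
tcp_rot: [0.0, 0.765, 0.644, -0.001]
ft_force: [0.0, 0.0, 0.1]
opening: 51.2
finger_force: 0.0
```

>>> {"name": "play_rows", "arguments": {
  "series": [
    [0,0,0,0,0,0,0.45],
    [0,0,0,0,0,0,0.35],
    [0,0,0,0,0,0,0.25],
    [0,0,0,0,0,0,0.22],
    [0,0,0,0,0,0,0.2]
  ]
}}

```text
time_s: 9.75
ee_pos: [627.2, 190.7, 169.9]
tcp_rot: [0.001, 0.764, 0.645, 0.003]
ft_force: [-1.5, -0.3, 1.1]
opening: 17.4
finger_force: 0.5
```

```bash
python3 d.py 626 192.5 166 -9.5 0
```

```text
shift [ 0.16 -0.15  0.39] turn [ 0.3  -0.13 -0.17]
t 9.75 pos [627.2  190.65 169.86] j [ 0.3   0.51  0.09  1.14 -0.    2.03] F [-1.49 -0.28  1.11] open 17.44062524154925
```

>>> {"name": "play_rows", "arguments": {
  "series": [
    [0,0,0,0,0,0,0.1],
    [0,0,0,0,0,0,0],
    [0,0,0,0,0,0,0],
    [0,0,0,0,0,0,0]
  ]
}}

```text
time_s: 10.15
ee_pos: [627.2, 190.8, 169.9]
tcp_rot: [0.001, 0.764, 0.645, 0.003]
ft_force: [-2.6, 0.5, 5.2]
opening: 15.2
finger_force: 59.7
```

```bash
python3 d.py 626 192.5 230 -9.5 0;python3 d.py 626 192.5 230 -9.5 0
```

```text
shift [ 0.16 -0.11 -6.01] turn [ 0.31 -0.14 -0.16]
t 10.15 pos [627.19 190.81 169.92] j [ 0.3   0.51  0.09  1.14 -0.    2.03] F [-2.63  0.5   5.24] open 15.152022824204685
shift [ 0.16 -0.11 -6.01] turn [ 0.31 -0.14 -0.16]
t 10.15 pos [627.19 190.81 169.92] j [ 0.3   0.51  0.09  1.14 -0.    2.03] F [-2.63  0.5   5.24] open 15.152022824204685
```

>>> {"name": "play_rows", "arguments": {
  "series": [
    [0,0,0,0,0,-0.5,0],
    [0,0,0,0,0,-1.5,0],
    [0,0,0,0,0,-3,0],
    [0,0,0,0,0,-4.5,0],
    [0,0,0,0,0,-6,0]
  ]
}}

```text
time_s: 10.65
ee_pos: [627.0, 190.2, 229.6]
tcp_rot: [0.001, 0.764, 0.645, 0.002]
ft_force: [0.4, -0.6, -2.9]
opening: 14.5
finger_force: 58.6
```

>>> {"name": "play_rows", "arguments": {
  "series": [
    [0,0,0,0,0,-1,0],
    [0,0,0,0,0,-2,0],
    [0,0,0,0,0,-3,0],
    [0,0,0,0,0,-3,0]
  ]
}}

```text
time_s: 11.05
ee_pos: [627.6, 190.6, 260.9]
tcp_rot: [0.002, 0.764, 0.645, 0.004]
ft_force: [0.3, -0.1, -3.5]
opening: 14.9
finger_force: 58.6
```

```bash
python3 d.py 590 -197 260 -19.5 0
python3 - <<'E'
from h import *
t=robot.capture("top");s=robot.capture("side")
A=cv2.resize(t[130:230,180:280],(400,400),interpolation=2);B=cv2.resize(s[100:200,210:310],(400,400),interpolation=2)
cv2.imwrite("pics/m3.png",np.hstack([A,B])[:,:,::-1])
E
```

```text
shift [-38.84   2.81   0.  ] turn [ 0.42 -0.2   9.83]
t 11.05 pos [627.58 190.62 260.93] j [ 0.3   0.48  0.28  1.36 -0.    2.03] F [ 0.28 -0.06 -3.5 ] open 14.929445411801767
```

View pics/m3.png

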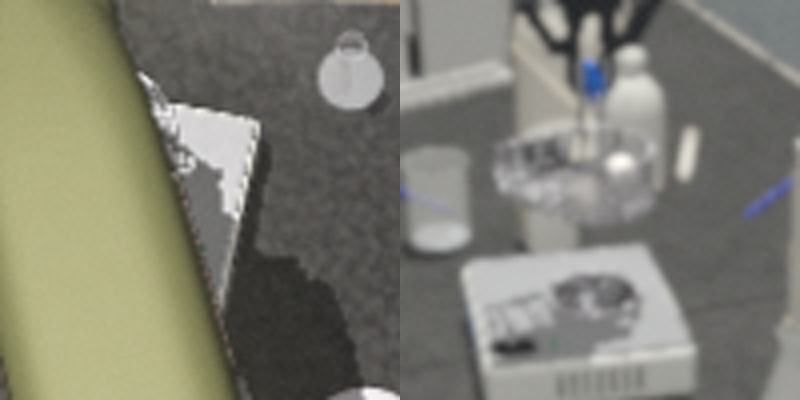

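Lifted: the side view shows the basket level at about (254,144) above the dryer, with both balls in it. Next I carry it over gently.

>>> {"name": "play_rows", "arguments": {
  "series": [
    [0,0,0,-0.7,0,0,0],
    [0,0,0,-2,0,0,0],
    [0,0,1,-4,0.2,0,0],
    [0,0,2,-6.5,0.4,0,0],
    [0,0,3,-9,0.6,0,0]
  ]
}}

```text
time_s: 11.65
ee_pos: [616.9, 98.2, 259.0]
tcp_rot: [0.002, 0.781, 0.624, 0.002]
ft_force: [-0.3, -0.3, -3.3]
opening: 14.8
finger_force: 58.6
```

>>> {"name": "play_rows", "arguments": {
  "series": [
    [0,0,1,-3,0.2,0,0],
    [0,0,2,-6,0.4,0,0],
    [0,0,3,-9,0.6,0,0],
    [0,0,4,-12,0.8,0,0],
    [0,0,5,-15,1,0,0]
  ]
}}

```text
time_s: 12.15
ee_pos: [593.2, -50.8, 259.0]
tcp_rot: [0.001, 0.808, 0.589, 0.002]
ft_force: [0.5, 0.8, -3.9]
opening: 14.9
finger_force: 58.6
```

```bash
cat > pour.py <<'E'
import sys
from d import *
# tip, lip height, lip distance behind jar centre
s=robot.get_state();q=s["tcp_rot"];r=R.from_quat(np.r_[q[1:],q[0]])
J=np.array([555,-197.]);yaw=-19.5;u=-np.array([np.cos(np.radians(yaw)),np.sin(np.radians(yaw))])
for a in sys.argv[1:]:
    tip,z,b=map(float,a.split(","));c,sn=np.cos(np.radians(tip)),np.sin(np.radians(tip))
    P=np.r_[J+u*(-b-80*c+74*sn),z+80*sn+74*c]
    print(a,P,"shift",r.inv().apply(P-s["ee_pos"])/10,"turn",(r.inv()*goal(yaw,tip)).as_rotvec(degrees=True))
print("t",s["time_s"],"pos",s["ee_pos"],"F",s["ft_force"],"open",s["opening"],"j",s["joints"])
E
python3 pour.py 0,170,25 15,120,25
```

```text
0,170,25 [ 653.98 -232.05  244.  ] shift [-15.39  11.33   1.53] turn [ 0.27 -0.09  1.67]
15,120,25 [ 633.35 -224.75  212.18] shift [-15.33   9.13   4.7 ] turn [-14.73  -0.31   1.65]
t 12.15 pos [593.16 -50.81 259.01] F [ 0.54  0.85 -3.91] open 14.90391847484402 j [-0.09  0.37  0.09  1.29  0.    1.8 ]
```

>>> {"name": "play_rows", "arguments": {
  "series": [
    [0,0,0.3,-3,0.7,0,0],
    [0,0,0.6,-6,2,0,0],
    [0,0,1,-9,3.5,0,0],
    [0,0,1.3,-11.5,5,0.2,0],
    [0,0,1.6,-13.5,6.5,0.4,0]
  ]
}}

```text
time_s: 12.65
ee_pos: [614.0, -199.8, 255.1]
tcp_rot: [0.002, 0.817, 0.577, 0.002]
ft_force: [0.1, -0.7, -4.6]
opening: 14.8
finger_force: 58.7
```

>>> {"name": "play_rows", "arguments": {
  "series": [
    [0,0,0,-0.8,1.5,0.2,0],
    [0,0,0,-1.1,2.5,0.3,0],
    [0,0,0,-1.1,2.5,0.3,0],
    [0,0,0,-1.1,2.5,0.3,0]
  ]
}}

```text
time_s: 13.05
ee_pos: [634.2, -215.7, 251.8]
tcp_rot: [0.001, 0.816, 0.578, 0.002]
ft_force: [-0.2, 0.1, -4.6]
opening: 14.7
finger_force: 58.8
```

```bash
python3 pour.py 0,170,25 8,140,25 15,110,25; python3 - <<'E'
from h import *
np.set_printoptions(precision=1,suppress=True)
t=robot.capture("top");s=robot.capture("side")
A=cv2.resize(t[130:250,250:370],(400,400),interpolation=2);B=cv2.resize(s[120:280,220:380],(400,400),interpolation=2)
cv2.imwrite("pics/m4.png",np.hstack([A,B])[:,:,::-1])
E
```

```text
0,170,25 [ 653.98 -232.05  244.  ] shift [-0.89  2.4   0.78] turn [ 0.21 -0.14  0.14]
8,140,25 [ 643.54 -228.35  224.41] shift [-0.89  1.28  2.74] turn [-7.79 -0.15  0.13]
15,110,25 [ 633.35 -224.75  202.18] shift [-0.89  0.2   4.96] turn [-14.79  -0.16   0.12]
t 13.05 pos [ 634.25 -215.74  251.77] F [-0.16  0.06 -4.64] open 14.72235662338569 j [-0.33  0.51  0.31  1.36  0.    1.58]
```

View pics/m4.png

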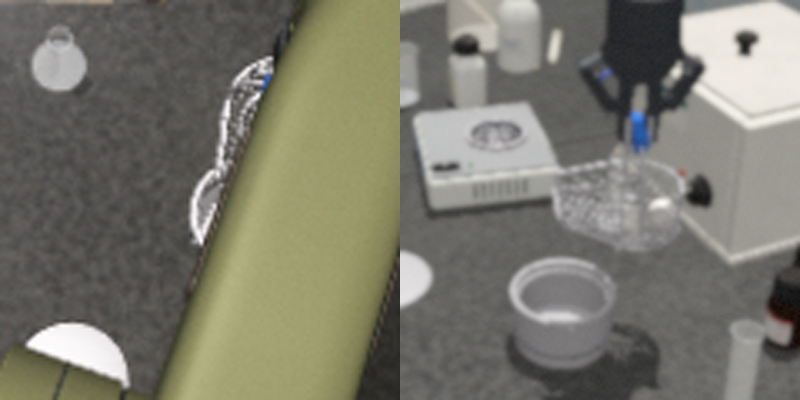

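The side view shows the level basket with its spout to the jar side, the jar mouth at about (444,237) and the seat empty. Next I tilt a little while lowering it.

>>> {"name": "play_rows", "arguments": {
  "series": [
    [-3,0,0,-0.3,0.4,1,0],
    [-6,0,0,-0.6,0.4,2,0],
    [-9,0,0,-0.9,0.4,3.2,0],
    [-12,0,0,-0.9,0.3,4.2,0],
    [-14.8,-0.2,0.1,-0.9,0.2,5,0]
  ]
}}

```text
time_s: 13.65
ee_pos: [633.0, -223.1, 201.6]
tcp_rot: [0.107, 0.809, 0.573, 0.076]
ft_force: [0.3, 0.9, -3.7]
opening: 14.7
finger_force: 58.9
```

>>> {"name": "play_rows", "arguments": {
  "series": [
    [0,0,0,0,0,0,0],
    [0,0,0,0,0,0,0]
  ]
}}

```text
time_s: 13.85
ee_pos: [633.7, -223.3, 202.4]
tcp_rot: [0.107, 0.809, 0.573, 0.075]
ft_force: [0.4, -0.1, -2.3]
opening: 14.9
finger_force: 59.2
```

```bash
python3 pour.py 15,105,25 19,100,25 23,95,25 26,92,25 29,90,25; python3 - <<'E'
from h import *
np.set_printoptions(precision=1,suppress=True)
s=robot.capture("side")
cv2.imwrite("pics/m5.png",cv2.resize(s[140:280,220:360],(560,560),interpolation=2)[:,:,::-1])
E
```

```text
15,105,25 [ 633.35 -224.75  197.18] shift [-0.15 -0.12  0.51] turn [-0.01 -0.    0.14]
19,100,25 [ 627.16 -222.55  196.01] shift [-0.15 -0.78  0.46] turn [-4.01 -0.01  0.14]
23,95,25 [ 620.73 -220.28  194.38] shift [-0.15 -1.49  0.44] turn [-8.01 -0.01  0.14]
26,92,25 [ 615.77 -218.52  193.58] shift [-0.15 -2.01  0.38] turn [-11.01  -0.02   0.14]
29,90,25 [ 610.7  -216.73  193.51] shift [-0.15 -2.54  0.25] turn [-14.01  -0.02   0.14]
t 13.85 pos [ 633.7  -223.25  202.44] F [ 0.38 -0.1  -2.31] open 14.884050083950212 j [-0.34  0.34 -0.14  0.83 -0.    1.57]
```

View pics/m5.png

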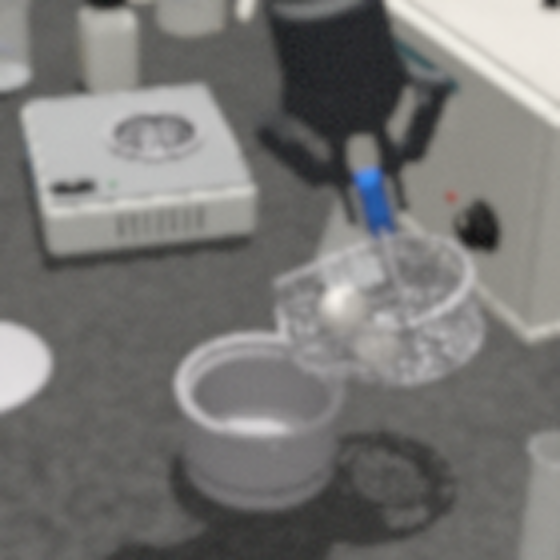

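```bash
python3 - <<'E'
from h import *
f=lambda P:((proj("side",P)-[220,140])*4).round()
print("lip",f([578.6,-205.3,110]),"mouth",f([555,-197,72]),[f([555+60*np.cos(a),-197+60*np.sin(a),72]) for a in np.arange(4)*np.pi/2], "grip",f([630,-222,217]))
y=np.radians(-19.5);v=np.array([-np.sin(y),np.cos(y),0])
print("lip ends",f(np.array([578.6,-205.3,110])+37*v),f(np.array([578.6,-205.3,110])-37*v))
E
```

```text
lip [287. 336.] mouth [251. 379.] [array([326., 360.]), array([218., 333.]), array([173., 399.]), array([287., 430.])] grip [372. 203.]
lip ends [282. 305.] [293. 368.]
```

The notch edge shows at about (285,305–365) in the crop, matching the computed lip, and both balls sit at the foot of the ramp. Now the slow pour.

>>> {"name": "play_rows", "arguments": {
  "series": [
    [-2,0,0,-0.1,-0.4,0.5,0],
    [-4,0,0,-0.1,-0.8,0.5,0],
    [-6,0,0,-0.1,-1.1,0.5,0],
    [-8,0,0,-0.1,-1.5,0.4,0],
    [-9.5,0,0,-0.1,-1.8,0.4,0]
  ]
}}

```text
time_s: 14.4
ee_pos: [620.0, -219.8, 194.9]
tcp_rot: [0.175, 0.797, 0.565, 0.123]
ft_force: [-0.3, 0.6, -2.1]
opening: 15.1
finger_force: 59.5
```

```bash
python3 pour.py 24.5,94,25 27,92,25 30,90,25 33,88,25;
```

```text
24.5,94,25 [ 618.26 -219.4   194.51] shift [-0.02 -0.18 -0.04] turn [ 0.22 -0.01  0.12]
27,92,25 [ 614.09 -217.92  194.25] shift [-0.02 -0.59 -0.2 ] turn [-2.28 -0.01  0.12]
30,90,25 [ 609.   -216.12  194.09] shift [-0.02 -1.09 -0.41] turn [-5.28 -0.02  0.12]
33,88,25 [ 603.82 -214.29  193.63] shift [-0.02 -1.61 -0.6 ] turn [-8.28 -0.02  0.12]
t 14.4 pos [ 620.02 -219.81  194.89] F [-0.29  0.64 -2.05] open 15.060225521807284 j [-0.34  0.22 -0.4   0.52  0.    1.57]
```

>>> {"name": "play_rows", "arguments": {
  "series": [
    [-1,0,0,0,-0.2,-0.1,0],
    [-2,0,0,0,-0.4,-0.1,0],
    [-3,0,0,0,-0.6,-0.2,0],
    [-4,0,0,0,-0.8,-0.3,0],
    [-5,0,0,0,-1,-0.4,0]
  ]
}}

```text
time_s: 14.9
ee_pos: [610.6, -216.7, 195.8]
tcp_rot: [0.21, 0.789, 0.559, 0.148]
ft_force: [-3.4, 0.5, 3.3]
opening: 15.0
finger_force: 60.6
```

>>> {"name": "play_rows", "arguments": {
  "series": [
    [0,0,0,0,0,0,0],
    [0,0,0,0,0,0,0],
    [0,0,0,0,0,0,0],
    [0,0,0,0,0,0,0],
    [0,0,0,0,0,0,0]
  ]
}}

```text
time_s: 15.4
ee_pos: [611.6, -217.5, 196.3]
tcp_rot: [0.211, 0.789, 0.558, 0.148]
ft_force: [-2.9, -1.1, 6.1]
opening: 15.0
finger_force: 60.7
```

```bash
python3 pour.py 33,88,25 36,87,25 40,86,25 44,86,25 48,86,25;python3 - <<'E'
from h import *
s=robot.capture("side")
cv2.imwrite("pics/m6.png",cv2.resize(s[140:280,220:360],(560,560),interpolation=2)[:,:,::-1])
E
```

```text
33,88,25 [ 603.82 -214.29  193.63] shift [ 0.04 -0.86 -0.19] turn [-3.09  0.05  0.11]
36,87,25 [ 598.57 -212.43  193.89] shift [ 0.04 -1.33 -0.49] turn [-6.09  0.05  0.11]
40,86,25 [ 591.5  -209.92  194.11] shift [ 0.04 -1.97 -0.88] turn [-10.09   0.05   0.11]
44,86,25 [ 584.36 -207.4   194.8 ] shift [ 0.05 -2.59 -1.32] turn [-14.09   0.04   0.11]
48,86,25 [ 577.19 -204.86  194.97] shift [ 0.05 -3.24 -1.71] turn [-18.09   0.04   0.11]
t 15.4 pos [ 611.56 -217.48  196.27] F [-2.95 -1.05  6.05] open 15.005296544499124 j [-0.34  0.16 -0.53  0.36 -0.    1.57]
```

View pics/m6.png

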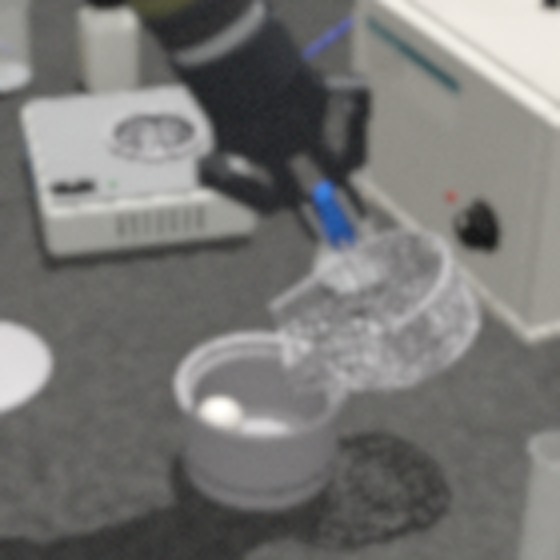

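One ball lies in the jar, at about (220,410) in the crop. The upward force shows the basket touching the rim, so I raise it first.

>>> {"name": "play_rows", "arguments": {
  "series": [
    [0,0,0,0,0.2,-0.4,0],
    [0,0,0,0,0.5,-0.9,0],
    [0,0,0,0,0.7,-1.3,0],
    [0,0,0,0,0.7,-1.3,0]
  ]
}}

```text
time_s: 15.85
ee_pos: [609.1, -215.9, 208.7]
tcp_rot: [0.209, 0.789, 0.559, 0.148]
ft_force: [1.1, -0.7, -1.4]
opening: 14.8
finger_force: 59.5
```

```bash
python3 pour.py 33,103,25 36,102,25 40,101,25 44,101,25 48,101,25;python3 - <<'E'
from h import *
s=robot.capture("side")
for d in robot.outline_of("side","ball_1"):
    ys,xs=np.where(d["mask"]);print(d["confidence"],d["point"],len(xs))
E
```

```text
33,103,25 [ 603.82 -214.29  208.63] shift [-0.03 -0.49 -0.27] turn [-3.35 -0.04  0.11]
36,102,25 [ 598.57 -212.43  208.89] shift [-0.03 -0.96 -0.57] turn [-6.35 -0.04  0.11]
40,101,25 [ 591.5  -209.92  209.11] shift [-0.02 -1.6  -0.96] turn [-10.35  -0.04   0.11]
44,101,25 [ 584.36 -207.4   209.8 ] shift [-0.02 -2.22 -1.39] turn [-14.35  -0.05   0.11]
48,101,25 [ 577.19 -204.86  209.97] shift [-0.02 -2.87 -1.78] turn [-18.35  -0.05   0.11]
t 15.85 pos [ 609.14 -215.88  208.71] F [ 1.09 -0.74 -1.38] open 14.801524533870166 j [-0.34  0.15 -0.5   0.4   0.    1.57]
0.5 [275.1, 241.9] 48
0.24 [244.8, 149.9] 368
```

>>> {"name": "play_rows", "arguments": {
  "series": [
    [-3,0,0,0,-0.4,-0.3,0],
    [-6,0,0,0,-0.9,-0.6,0],
    [-9,0,0,0,-1.4,-0.9,0],
    [-12,0,0,0,-1.9,-1.2,0],
    [-15,0,0,0,-2.3,-1.5,0]
  ]
}}

```text
time_s: 16.45
ee_pos: [581.6, -206.2, 208.9]
tcp_rot: [0.31, 0.755, 0.535, 0.219]
ft_force: [-0.2, -0.2, -2.2]
opening: 15.0
finger_force: 59.5
```

>>> {"name": "play_rows", "arguments": {
  "series": [
    [-3,0,0,0,-0.5,-0.4,0],
    [-3,0,0,0,-0.5,-0.4,0],
    [-3,0,0,0,-0.5,-0.4,0],
    [-3,0,0,0,-0.5,-0.4,0],
    [-3,0,0,0,-0.5,-0.4,0]
  ]
}}

```text
time_s: 16.95
ee_pos: [578.2, -205.1, 210.3]
tcp_rot: [0.33, 0.746, 0.529, 0.233]
ft_force: [0.0, 1.1, -2.2]
opening: 15.0
finger_force: 59.5
```

```bash
python3 pour.py 48,101,25 30,110,25 0,170,25;python3 - <<'E'
from h import *
s=robot.capture("side")
cv2.imwrite("pics/m7.png",cv2.resize(s[140:280,220:360],(560,560),interpolation=2)[:,:,::-1])
E
```

```text
48,101,25 [ 577.19 -204.86  209.97] shift [-0.01 -0.09 -0.06] turn [-0.3  -0.05  0.1 ]
30,110,25 [ 609.   -216.12  214.09] shift [-0.01  2.48  2.16] turn [17.7  -0.04  0.1 ]
0,170,25 [ 653.98 -232.05  244.  ] shift [-0.02  7.91  3.68] turn [47.7  -0.01  0.11]
t 16.95 pos [ 578.19 -205.13  210.29] F [ 0.01  1.09 -2.16] open 14.988429756156082 j [-0.34  0.02 -0.93 -0.21  0.    1.57]
```

View pics/m7.png

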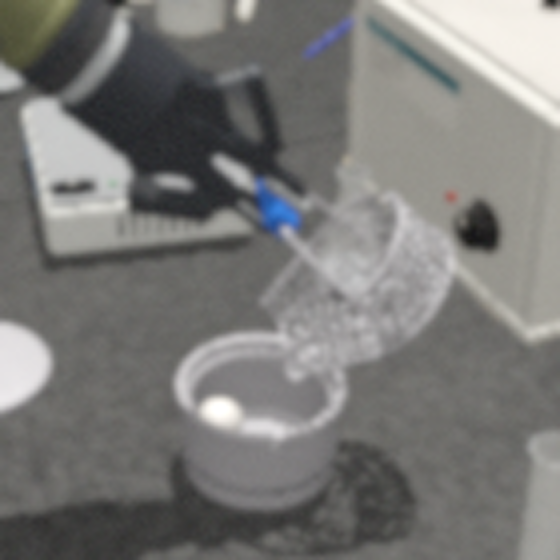

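Only the basket's weight (2.2 N) is left on the wrist, so it is empty. The second ball is probably hidden behind the jar's near wall; I'll check that later from above. Next I lift and level the basket.

>>> {"name": "play_rows", "arguments": {
  "series": [
    [0,0,0,0,1.5,-1.3,0],
    [6,0,0,0,2.6,-1.5,0],
    [13,0,0,0,3.6,-1,0],
    [20,0,0,0,4.4,-0.3,0],
    [27,0,0,0,5.5,0.4,0]
  ]
}}

```text
time_s: 17.5
ee_pos: [614.1, -217.7, 248.5]
tcp_rot: [0.151, 0.802, 0.568, 0.107]
ft_force: [2.2, -0.3, -1.4]
opening: 15.1
finger_force: 59.4
```

```bash
python3 d.py 640 -200 255 -19.5 0
```

```text
shift [2.53 1.97 0.06] turn [21.32  0.02  0.11]
t 17.5 pos [ 614.08 -217.75  248.47] j [-0.34  0.21 -0.24  0.75  0.    1.57] F [ 2.24 -0.35 -1.4 ] open 15.102479061269873
```

>>> {"name": "play_rows", "arguments": {
  "series": [
    [7,0,0,0.8,0.7,0,0],
    [14,0,0,1.6,1.3,0,0],
    [21.3,0,0,2.5,2,0,0],
    [21.3,0,0,4,2,0,0],
    [21.3,0,0,6,2,0,0]
  ]
}}

```text
time_s: 18.0
ee_pos: [653.3, -167.4, 251.0]
tcp_rot: [0.001, 0.816, 0.577, 0.0]
ft_force: [-0.2, 0.4, -1.6]
opening: 14.9
finger_force: 59.4
```

>>> {"name": "play_rows", "arguments": {
  "series": [
    [0,0,0,4,0,0,0],
    [0,0,0,8,0,0,0],
    [0,0,0,12,0,0,0],
    [0,0,0,16,0,0,0],
    [0,0,0,20,0,0,0]
  ]
}}

```text
time_s: 18.5
ee_pos: [716.5, 24.4, 255.9]
tcp_rot: [0.002, 0.816, 0.578, 0.002]
ft_force: [-0.1, -0.7, -2.7]
opening: 14.9
finger_force: 59.4
```

```bash
python3 d.py 622 190.5 255 -9.4 0; python3 - <<'E'
from h import *
t=robot.capture("top")
cv2.imwrite("pics/m8.png",cv2.resize(t[130:230,180:360],(720,400),interpolation=2)[:,:,::-1])
E
```

```text
shift [ 12.54 -14.42   0.01] turn [ 0.37 -0.05 -9.95]
t 18.5 pos [716.47  24.42 255.86] j [ 0.03  0.61  0.49  1.44 -0.    1.94] F [-0.09 -0.68 -2.68] open 14.909581804123885
```

View pics/m8.png

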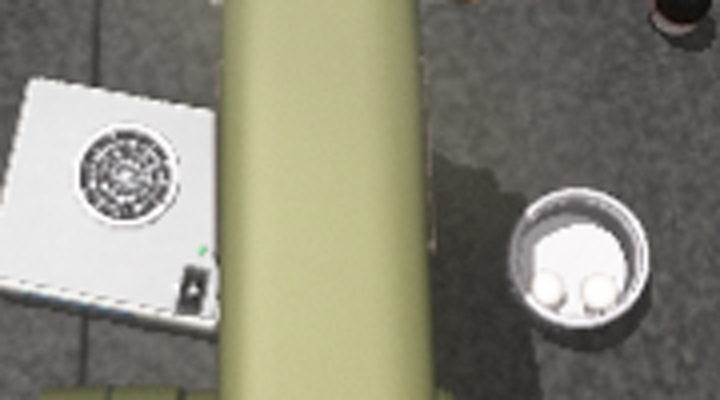

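Both balls lie in the jar, at about (547,288) and (600,292) in the crop. The seat ring is centred at about (127,175) in the crop, which is (211.9,173.8) in the full picture, and the wheel's white rib is still up.

```bash
python3 - <<'E'
from h import *
for p in [(211.9,173.9),(211.6,173.6)]: print(onz("top",p,66))
E
python3 d.py 622 190.5 255 -9.4 0
```

```text
[622.7789853 189.0054612  66.       ]
[623.8326023  190.08916727  66.        ]
shift [ 11.86 -14.27   0.02] turn [ 0.36 -0.42 -9.6 ]
t 18.55 pos [718.36  31.93 255.09] j [0.04 0.61 0.49 1.44 0.01 1.94] F [ 3.08  3.96 -2.27] open 15.059319824588453
```

>>> {"name": "play_rows", "arguments": {
  "series": [
    [0,0,-2,2.5,-2.9,0,0],
    [0,0,-4,5,-5.8,0,0],
    [0,0,-6,7.5,-8.7,0,0],
    [0,0,-8,10,-11.6,0,0],
    [0.4,0,-10,12,-14,0,0]
  ]
}}

```text
time_s: 19.05
ee_pos: [622.1, 183.7, 255.2]
tcp_rot: [-0.001, 0.762, 0.648, 0.0]
ft_force: [0.7, 0.1, -1.7]
opening: 15.0
finger_force: 59.5
```

>>> {"name": "play_rows", "arguments": {
  "series": [
    [0,0,0,0,0,0,0],
    [0,0,0,0,0,0,0],
    [0,0,0,0,0,0,0]
  ]
}}

```text
time_s: 19.35
ee_pos: [624.8, 180.8, 254.1]
tcp_rot: [-0.001, 0.763, 0.647, -0.001]
ft_force: [-0.3, -0.3, -2.0]
opening: 15.1
finger_force: 59.6
```

```bash
python3 d.py 625 190 190 -9.4 0
```

```text
shift [ 0.91 -0.11  6.41] turn [-0.15 -0.02 -0.02]
t 19.35 pos [624.76 180.79 254.1 ] j [0.28 0.48 0.26 1.35 0.   2.02] F [-0.34 -0.31 -1.98] open 15.084090077276958
```

>>> {"name": "play_rows", "arguments": {
  "series": [
    [0,0,0,0.9,-0.1,1,0],
    [0,0,0,0.9,-0.1,2.5,0],
    [0,0,0,0.9,-0.1,4,0],
    [0,0,0,0.9,-0.1,5.5,0],
    [0,0,0,0.9,-0.1,6.2,0]
  ]
}}

```text
time_s: 19.85
ee_pos: [624.6, 189.7, 188.2]
tcp_rot: [-0.003, 0.763, 0.646, -0.003]
ft_force: [-0.1, -0.9, -1.3]
opening: 14.9
finger_force: 59.5
```

>>> {"name": "play_rows", "arguments": {
  "series": [
    [0,0,0,0,0,0,0],
    [0,0,0,0,0,0,0]
  ]
}}

```text
time_s: 20.05
ee_pos: [625.6, 190.2, 191.0]
tcp_rot: [-0.002, 0.763, 0.647, -0.002]
ft_force: [0.8, 0.0, -2.6]
opening: 14.6
finger_force: 59.5
```

```bash
python3 d.py 625 190 172 -9.4 0
```

```text
shift [-0.03 -0.05  1.9 ] turn [-0.29  0.   -0.03]
t 20.05 pos [625.59 190.19 190.95] j [0.29 0.5  0.14 1.21 0.   2.03] F [ 0.76  0.04 -2.6 ] open 14.637868705032886
```

>>> {"name": "play_rows", "arguments": {
  "series": [
    [-0.3,0,0,0,-0.1,0.5,0],
    [-0.3,0,0,0,-0.1,1,0],
    [-0.3,0,0,0,-0.1,1.5,0],
    [-0.3,0,0,0,-0.1,1.8,0],
    [-0.3,0,0,0,-0.1,1.8,0]
  ]
}}

```text
time_s: 20.55
ee_pos: [623.7, 190.4, 172.2]
tcp_rot: [-0.0, 0.763, 0.647, -0.001]
ft_force: [0.1, -0.2, -0.8]
opening: 15.1
finger_force: 59.6
```

>>> {"name": "play_rows", "arguments": {
  "series": [
    [0,0,0,0,0,0.1,0],
    [0,0,0,0,0,0.2,0],
    [0,0,0,0,0,0.2,0]
  ]
}}

```text
time_s: 20.85
ee_pos: [624.2, 190.5, 170.9]
tcp_rot: [0.0, 0.763, 0.647, -0.0]
ft_force: [0.7, 0.5, -2.5]
opening: 14.9
finger_force: 59.6
```

>>> {"name": "play_rows", "arguments": {
  "series": [
    [0,0,0,0,0,0.1,0],
    [0,0,0,0,0,0.1,0],
    [0,0,0,0,0,0.15,0],
    [0,0,0,0,0,0.15,0]
  ]
}}

```text
time_s: 21.25
ee_pos: [624.3, 190.5, 170.0]
tcp_rot: [0.0, 0.763, 0.647, 0.0]
ft_force: [-1.8, 0.2, 1.3]
opening: 15.0
finger_force: 60.1
```

Contact at the seated height. I release and then rise.

>>> {"name": "play_rows", "arguments": {
  "series": [
    [0,0,0,0,0,0,0.2],
    [0,0,0,0,0,0,0.3],
    [0,0,0,0,0,0,0.45],
    [0,0,0,0,0,0,0.6],
    [0,0,0,0,0,0,0.6]
  ]
}}

```text
time_s: 21.75
ee_pos: [624.2, 190.5, 169.4]
tcp_rot: [0.0, 0.763, 0.647, -0.0]
ft_force: [0.9, -1.0, -0.4]
opening: 51.8
finger_force: 0.0
```

>>> {"name": "play_rows", "arguments": {
  "series": [
    [0,0,0,0,0,-1.5,0.6],
    [0,0,0,0,0,-4,0.6],
    [0,0,0,0,0,-7,0.6],
    [0,0,0,0,0,-9,0.6],
    [0,0,0,0,0,-10,0.6]
  ]
}}

```text
time_s: 22.25
ee_pos: [625.1, 190.8, 271.8]
tcp_rot: [0.001, 0.763, 0.647, 0.002]
ft_force: [-0.4, 0.0, 0.3]
opening: 51.2
finger_force: 0.0
```

>>> {"name": "play_rows", "arguments": {
  "series": [
    [0,0,0,-5,0,0,0.6],
    [0,0,0,-10,-3,0,0.6],
    [0,0,0,-15,-6,0,0.6],
    [0,0,0,-20,-9,0,0.6],
    [0,0,0,-24,-12,0,0.6]
  ]
}}

```text
time_s: 22.75
ee_pos: [482.3, -10.3, 268.6]
tcp_rot: [-0.0, 0.763, 0.647, -0.001]
ft_force: [0.5, -0.7, 0.4]
opening: 51.0
finger_force: 0.0
```

```bash
python3 - <<'E'
from h import *
np.set_printoptions(precision=1,suppress=True)
t=robot.capture("top");s=robot.capture("side")
A=cv2.resize(t[130:230,170:350],(720,400),interpolation=2)
B=cv2.resize(s[130:210,200:344],(720,400),interpolation=2)
cv2.imwrite("pics/m9.png",cv2.resize(np.vstack([A,B]),(540,600))[:,:,::-1])
bt=blue(t,(190,230,150,185));bs=blue(s,(245,275,130,165));print(len(bt),len(bs))
print(onz("top",bt.mean(0),187),tri(bs.mean(0),bt.mean(0)),robot.get_state()["time_s"])
E
```

```text
101 36
[623.6 192.1 187. ] (array([624.1, 191.8, 187.9]), np.float64(1.394674693150216)) 22.85
```

View pics/m9.png

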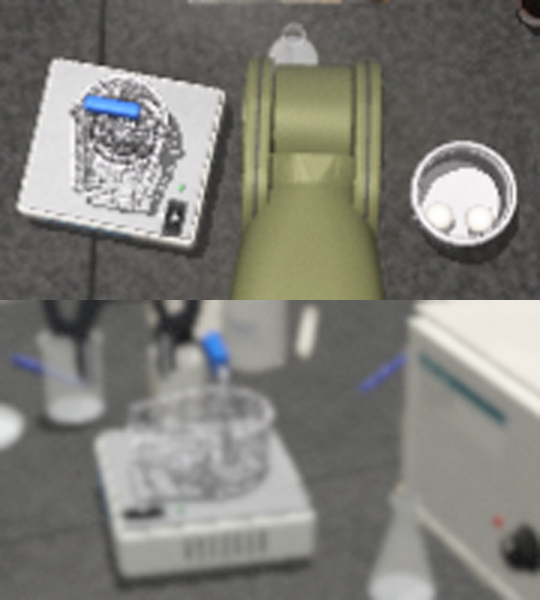

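The basket is back on the seat with its grip at the starting height. Both balls are in the jar and the wheel's white rib is up, so I hand the job in.

```bash
python3 -c "
from station import robot
print(robot.job_done())"
```

```text
the job is handed in; nothing more can be done
None
```

The job is handed in with no verdict returned: the last pictures show the wheel off, both balls in the jar and the empty basket standing in its seat; the basket briefly pressed on the jar rim during the pour (about 8 N), but the jar showed no visible shift.

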